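# Rock the angle gauge on the sprung stud to its mark and hold it

## Task

Swing the keeper lever fully over by pushing its raised paddle down, so its finger frees the foot of the angle gauge, before you move the gauge. Then grip the gauge by its handle and rock it on the sprung stud, square to it and never lifting it off, until the swinging pointer settles on the dial's index mark. Finish still holding it there, gauge pressed lightly on the stud without bottoming its spring and clear of the low rest, so the boom can be matched to it; leave the other things on the shelf alone.

Things in the scene. Friction and masses are not known exactly. Their poses are not given: they have to be found in the camera images.
- jig: Fixed ash board 90 (x) x 280 (y) x 16 mm thick on the shelf, origin on its underside, midway in x, the board spanning y = -115 to +165 mm; carries the sprung stud bar (at its y = -45 mm), the low rest (y = -2 mm) and the keeper lever (y = +80 mm). Its x axis points away from the robot at yaw 0; its yaw varies
- stud_axis (a point): Round steel bar, 16 mm diameter, 56 mm long along the board's x axis, on which the gauge's flat underside rocks; origin on the bar's axis, mid-length, 37 mm above the shelf (bar top at 45 mm). It can sink straight down on its spring
- stud (a joint): How far the stud has sunk, m: 0 up (as it starts), 0.008 bottomed. The push on it in N is about 3.5 + 800 x value once it moves; below about 3.5 N it does not move
- rest_bar (a point): Low fixed steel rest bar, 10 mm diameter, 50 mm long along the board's x, on which the gauge's +y side leans at the start; origin on its axis, 31 mm above the shelf
- lever (a joint): Keeper lever angle, rad: near 0 (0 to 0.05) at the start with its finger over the gauge's foot, 0.8 fully swung over against its stop. Stays where left (friction 0.06 Nm). It counts as over above 0.72
- lever_pivot (a point): Pivot of the keeper lever, 45.5 mm above the shelf; its axle lies along the board's x. The keeper finger (12 wide, 8 thick) reaches 52 mm from here towards the gauge (board -y), about level at the start, and ends 10 mm over the end of the gauge's base bar
- lever_tail (a point): Outer end of the lever's steel paddle (24 mm wide along x, 7 mm thick, 60 mm from the pivot), at the start pointing to the board's +y and 45 degrees up from level; level when the lever is over. Pressing down with closed fingers about 33 mm to the +y side of the pivot swings it over
- gauge: Angle gauge, 0.35 kg: flat base bar 36 (x) x 150 (y) x 10 mm, dial housing 124 mm diameter, 24 thick, axis along x, 72 mm up, white faces front and back, black handle on top. Origin at centre of underside, z up through handle, x along the stud. At the start it leans (roll -0.2 rad about x, handle to +y) on the stud 8 mm to the -y side of its origin and on the low rest 35 mm to the +y side
- gauge_grip (a point): Point in the handle to grip, 164 mm from the underside on the gauge's z axis. The handle is 22 (x) x 26 (y) mm and spans 133 to 181 mm from the underside; grip it across y. Axes as the gauge's
- pointer (a joint): Angle of the swinging black pointer on the dial, rad: it hangs plumb from the dial centre, so once settled it equals the gauge's roll about its own x axis (0 when the gauge stands upright, negative when the handle leans to +y). It swings for about half a second after a movement
- index (a joint): Angle of the index mark in the same sense as pointer; set differently each time, between 0.0 and 0.30 rad, and stays put: the pointer is on the mark when both values are equal
- pointer_tip (a point): Free (lower) end of the pointer, 46 mm from the dial centre (a 4.5 mm wide black needle with a 16 mm round bob nearer the centre, on both faces); z axis from here to the dial centre
- index_mark (a point): Middle of the index mark, a black bar 7 mm wide and 11 mm long at the rim of the dial, 53.5 mm from the dial centre, on both faces; z axis from here to the dial centre
- microphone: Matte gold microphone standing upright, 50 mm diameter, 146 mm tall, origin at its underside; bystander
- stand_foot: Grey rubber stand foot, 76 mm diameter, 34 mm tall, origin at its underside; bystander
- elbow: Chrome elbow adaptor, upright tube 26 mm diameter, 51 mm tall, arm 40 mm along its x, origin at its underside; bystander
- capsule_cap: Blue plastic capsule cap, 54 mm diameter, 36 mm tall, origin at its underside; bystander
Things that resemble listed ones, but are neither listed nor needed, are in the scene too. What is shaped like the gauge but orange or red is not meant.

How it is judged:
On the way, in this order (a step that is already met when the one before it is completed fails the run):
1. the keeper lever is swung over while the gauge still leans where it was (value of joint lever above 0.72 rad and distance of gauge_grip from where it was at the start of the episode below 0.02 m), for 0.2 s.
2. the gauge, gripped and still on the stud, is rocked off the low rest (contact force between gauge and stud above 0.5 N and contact force between gauge and the fingers above 1 N and value of joint pointer above -0.13 rad), for 0.2 s.
At the end, for the whole second after the job is handed in: Fingers grip the gauge; it bears on the stud (over 0.5 N), spring sunk under 7.2 mm, off the low rest; pointer at rest (under 0.4 rad/s) within 0.07 rad of the index mark; gauge x within 0.2 rad of the board's; lever over (above 0.72 rad); all held for the last second (all of step 2 and angle between the z axis of pointer_tip and the z axis of index_mark, either way round below 0.07 rad and velocity of joint pointer between -0.4 and 0.4 rad/s and value of joint lever above 0.72 rad and value of joint stud below 0.0072 m and angle between the x axis of gauge and the x axis of jig, either way round below 0.2 rad); the arm keeps its last pose, push and grip.
It fails at once if the gauge is lifted off the stud or shifted far along it (distance between gauge and stud_axis above 0.035 m).
It fails at once if the microphone is disturbed (distance of microphone from where it was at the start of the episode above 0.03 m).
It fails at once if the stand foot is disturbed (distance of stand_foot from where it was at the start of the episode above 0.03 m).
It fails at once if the elbow is disturbed (distance of elbow from where it was at the start of the episode above 0.03 m).
It fails at once if the capsule cap is disturbed (distance of capsule_cap from where it was at the start of the episode above 0.03 m).
It also fails if it takes over 51 s, if anything falls off the work surface, if the arm or the gripper's body presses on something with over 40 N, if the wrist force passes 120 N, or if a joint passes its speed limit or range.

## Robot

A 6-joint arm with a two-finger parallel gripper is mounted at the origin on the work surface. World frame = base frame: x ahead of the robot, y to its left, z up, the work surface at z = 0. Lengths are in m, angles in rad, forces in N, time in s.
With the tool pointing down it reaches from about 0.35 to 0.775 m from the base axis. Payload 7.3 kg.
Tool frame: the origin (TCP) lies on the front face of the gripper's body, between the roots of the fingers; the fingertips stand 66 mm ahead of it and the grasp point (between the pads) lies 47 mm ahead of it; z points along the fingers, y is the direction in which the jaws open and shut (so a half turn about z gives the same grasp; the last joint's range is limited). The gripper opens to 92 mm and grips with 3 to 60 N. Pads are 19 mm wide; open, the fingers measure 130 mm over their backs; the gripper's body (75 mm by 190 mm) begins 47 mm behind the grasp point.
Start: joints at [1.065, 0.342, 1.524, -0, 1.275, -0.146], TCP at [0.185, 0.491, 0.292] pointing down, gripper open.
Joint ranges: [-2.53, 2.53], [-0.77, 2.02], [0.04, 2.7], [-1, 4.14], [0.28, 2.66], [-3.11, 3.11]. Speed limits (rad/s): [2.57, 2.57, 3.14, 3.14, 3.14, 3.14].

## Interface

Orientations are given as [roll, pitch, yaw] about the fixed x, y, z axes, in that order (R = Rz(yaw) Ry(pitch) Rx(roll)).
In Python, from cell import observe, read_camera, hand_in, search_frame, tip_of gives the robot as it stands. The module is installed in compiled form; this text tells all that it offers.
- The arm moves only by the tool apply_moves, never from a script. Its argument "motion" is a list of rows, each an object with "offset": the shift along the tool's x, y, z in mm, a list of three; "rotation": the turn, a rotation vector about the tool's x, y, z in rad, a list of three. In form: [{"offset": [x, y, z], "rotation": [rx, ry, rz]}, ...]. A call has 1 to 12 rows; each row shifts and turns the pose as measured when the row begins, along the tool's axes as they then stand; what a row does not reach is not made up. A row lasts 1/12 s, in which the tool goes at most 41.7 mm and 7.16 degrees, less where a joint would pass 70% of its speed; a pose out of reach is approached as far as the arm can. A call with a gripper value outside its range is refused whole. "grip" is the closure, from 0 (fully open) to 1 (shut), set as the call begins (left out, the last holds). The fingers move at their own pace and stop on an object; "grip_force" is the grip in N (left out, the last holds). Time passes only in rows, so rows that do not move let the fingers close. It gives the time, the measured TCP pose, the force and the opening at its end, in the units of the state.
- observe(): the state, without advancing time (a new reading comes with each control period).
- read_camera(name): name is "scene" or "top" or "wrist"; returns a dict with "img" (420x560x3 uint8, red, green, blue), "camera_matrix" (3x3 intrinsics, pixels), "R" (3x3) and "t" (3): a world point X has camera coordinates R X + t; the wrist camera has in their place "tool_from_camera" (4x4, takes a point from camera to tool coordinates, whose origin is the TCP and whose axes are the flange's). Camera axes: x right, y down, z forward; pixel columns grow to the right and rows downward; lengths in m; the calibration is good to about 2 mm. A picture is of the moment at which its call begins: read the wrist's pose just before it. There is no depth.
- hand_in(): hands the job in, once; it reports no verdict.
Trained networks look in a picture, given as the dict that the camera call returned (one of the last four; its "shot" number tells which), for a name from the list of things; names that differ only in an ending like _2 or _b are one class to them, and where a whole thing is asked for, a point or a joint stands for the part that bears it (a point fixed in the world has none). Each returns a list of dicts, best first, with "score" (0 to 1); they miss things now and then, are a little off and sometimes report something else, mostly with a low value. They report only what shows in the picture. A call takes as long as a camera call. They do not tell look-alikes from the thing itself.
- search_frame(query, picture): "location" ([x, y, z] in m, in world coordinates, good to about 4 mm: the middle of the surface that is visible of it).
- tip_of(query, picture): "location" ([x, y, z] in m, in world coordinates, good to about 4 mm: a listed point, or the origin of a listed thing).
The state is a dict: "time": time; "qpos": joint angles; "qvel": joint speeds; "joint_efforts": joint torques, N m; "tool_pos": TCP position; "tool_rot": TCP orientation; "contact_force": force on the tool from outside, world axes, zero at the start; "torque": the same for the moment, N m; "opening": finger opening in m.
Only numpy, scipy, OpenCV 4.12 (cv2) and the standard library are available. Lean on these libraries where they do the work, as an engineer would, in place of code of your own. Each camera call takes 0.05 s, during which the arm holds its last target.

## Working session

There is one attempt and no reset: what is moved stays moved. The work goes in short steps, Python scripts to look and compute and a tool call to move; the robot and the scene stay as the last step left them, time stands still between calls to the robot, and variables do not carry over. Pictures are saved under pics/ and viewed, and the job is handed in when it is done.

Besides the shell and the picture viewer there is one more tool, called after "Call:" by a JSON object that holds its "op" and its "data". apply_moves: Moves the arm, as the interface text tells. Its arguments: {"type":"object","properties":{"motion":{"type":"array"},"grip":{"type":"number"},"grip_force":{"type":"number"}},"required":["motion"]}

```bash
mkdir -p pics; ls
cat > h.py <<'E'
import numpy as np,cv2
from cell import *
from scipy.spatial.transform import Rotation as Ro
def save(p,n): cv2.imwrite('pics/'+n+'.png',p['img'][:,:,::-1])
def proj(p,X):
    c=p['R']@np.asarray(X)+p['t']; u=p['camera_matrix']@c; return u[:2]/u[2]
def ray(p,uv):
    d=np.linalg.inv(p['camera_matrix'])@np.array([uv[0],uv[1],1.]); R=np.array(p['R']); return -R.T@p['t'],R.T@d
def onz(p,uv,z):
    o,d=ray(p,uv); return o+d*(z-o[2])/d[2]
E
python3 - <<'E'
from h import *
np.set_printoptions(precision=4,suppress=True)
print(observe())
for n in ['scene','top']:
    p=read_camera(n); save(p,n+'0'); print(n,p['R'],p['t'],p['camera_matrix'])
    for q in ['gauge','gauge_grip','lever_pivot','lever_tail','stud_axis','rest_bar','jig','pointer_tip','index_mark','microphone','stand_foot','elbow','capsule_cap']:
        print(q,[(np.round(r['location'],3),round(r['score'],2)) for r in tip_of(q,p)[:3]])
print(observe()['time'])
E
```

```text
pics
{'time': 0.0, 'qpos': array([ 1.065 ,  0.3427,  1.5251,  0.    ,  1.2754, -0.146 ]), 'qvel': array([ 0.0016,  0.0007, -0.0006, -0.0015,  0.001 ,  0.    ]), 'joint_efforts': array([  0.0013, -43.123 , -24.4225,   0.0717,   0.056 ,  -0.0001]), 'tool_pos': array([0.1847, 0.4911, 0.2915]), 'tool_rot': array([-3.1401, -0.0002,  2.7818]), 'contact_force': array([-0.4927, -0.5746, -0.002 ]), 'torque': array([0.0396, 0.0476, 0.0244]), 'opening': 0.09213380514721985}
scene [[ 0.7435  0.6686  0.0102]
 [ 0.3669 -0.3951 -0.8422]
 [-0.5591  0.6299 -0.5391]] [-0.4121 -0.0752  1.667 ] [[513.1984   0.     283.1538]
 [  0.     513.1984 209.1261]
 [  0.       0.       1.    ]]
gauge [(array([ 0.782, -0.132,  0.019]), 0.96), (array([0.326, 0.106, 0.014]), 0.86), (array([ 0.351, -0.274,  0.016]), 0.7)]
gauge_grip [(array([ 0.406, -0.04 ,  0.009]), 0.95), (array([0.839, 0.022, 0.009]), 0.75), (array([ 0.207, -0.18 ,  0.007]), 0.68)]
lever_pivot [(array([0.583, 0.113, 0.041]), 0.78)]
lever_tail []
stud_axis [(array([ 0.558, -0.01 ,  0.036]), 0.61)]
rest_bar [(array([0.569, 0.035, 0.033]), 0.8)]
jig [
[... 892 characters left out ...]
ray([0.584, 0.115, 0.042]), 0.59)]
lever_tail [(array([0.591, 0.158, 0.088]), 0.61)]
stud_axis [(array([ 0.562, -0.008,  0.032]), 0.48), (array([0.591, 0.156, 0.085]), 0.34)]
rest_bar [(array([0.568, 0.035, 0.031]), 0.91)]
jig [(array([ 0.568,  0.037, -0.001]), 0.62)]
pointer_tip [(array([ 0.329, -0.257,  0.023]), 0.56), (array([ 0.791, -0.107,  0.02 ]), 0.44)]
index_mark [(array([0.564, 0.002, 0.043]), 0.61)]
microphone [(array([0.621, 0.373, 0.003]), 0.75), (array([0.565, 0.   , 0.043]), 0.39)]
stand_foot [(array([ 0.68 , -0.364, -0.   ]), 0.6), (array([ 0.492,  0.381, -0.   ]), 0.55)]
elbow [(array([ 0.467, -0.375, -0.   ]), 0.57)]
capsule_cap [(array([ 0.492,  0.382, -0.002]), 0.77)]
1.4
```

Run:
```python
import cv2
a=cv2.imread('pics/scene0.png'); b=cv2.imread('pics/top0.png')
cv2.imwrite('pics/scene0c.png',cv2.resize(a[100:320,160:440],None,fx=2.7,fy=2.7,interpolation=2))
```

```text
(no output)
```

View pics/top0.png

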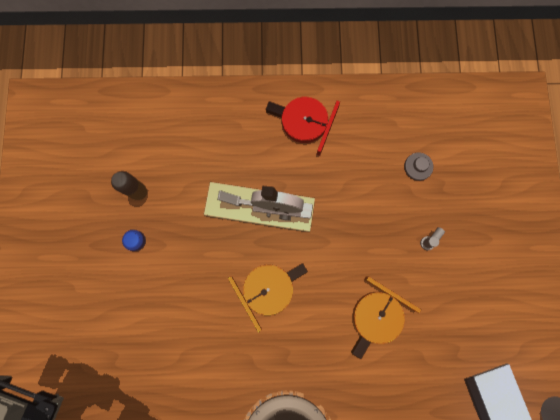

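View pics/scene0.png

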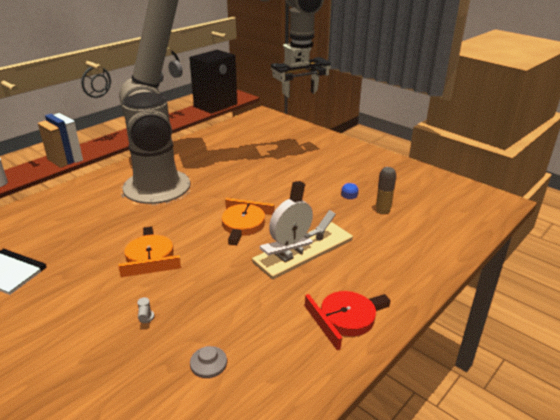

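```bash
sleep 1
```

```text
(no output)
```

View pics/scene0c.png

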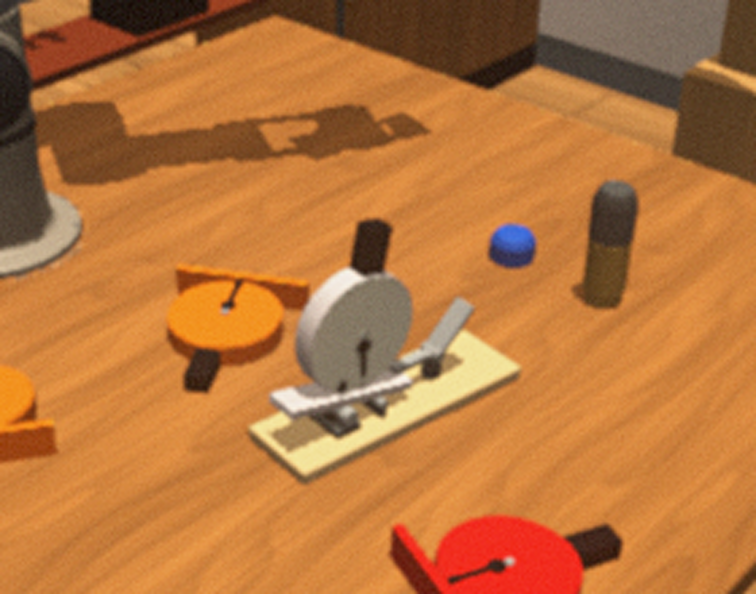

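The gauge meant is the white-faced one standing on the ash board, at scene (290,222) and top (275,203). The orange ones at scene (243,218) and (148,250) and the red one at (347,313) are lying down and are decoys. The enlarged crop shows the white dial, the black handle leaning to +y, and the paddle raised at (325,220). Next I refine the jig pose.

Run:
```python
from h import *
from scipy.optimize import least_squares
np.set_printoptions(precision=4,suppress=True)
w=read_camera('wrist'); print(w['tool_from_camera'],w['camera_matrix'])
p=read_camera('top'); s=read_camera('scene')
res={}
for nm,q in (('top',p),('scene',s)):
    hsv=cv2.cvtColor(q['img'],cv2.COLOR_RGB2HSV); 
    m=((hsv[...,0]>20)&(hsv[...,0]<40)&(hsv[...,1]>40)&(hsv[...,2]>140)).astype(np.uint8)
    n,l,st,c=cv2.connectedComponentsWithStats(m); 
    m2=np.zeros_like(m)
    u0,v0=(260,207) if nm=='top' else (300,245)
    for i in range(1,n):
        if st[i,4]>15 and np.hypot(*(c[i]-[u0,v0]))<70: m2|=(l==i).astype(np.uint8)
    pts=np.argwhere(m2)[:,::-1].astype(np.float32)
    h=cv2.convexHull(pts); e,ap=cv2.minEnclosingTriangle(h)[0],cv2.approxPolyDP(h,4,True)[:,0]
    print(nm,m2.sum(),ap.tolist()); print([onz(q,a,0.016).round(4).tolist() for a in ap])
    res[nm]=ap
```

```text
[[ 0.0003 -0.9661 -0.2581  0.0695]
 [ 1.      0.0006 -0.0011 -0.0005]
 [ 0.0012 -0.2581  0.9661 -0.0924]
 [ 0.      0.      0.      1.    ]] [[349.9464   0.     279.2548]
 [  0.     349.9464 212.5486]
 [  0.       0.       1.    ]]
top 1554 [[313.0, 198.0], [309.0, 230.0], [204.0, 213.0], [210.0, 183.0]]
[[0.5916, -0.0829, 0.016], [0.5077, -0.0698, 0.016], [0.557, 0.2008, 0.016], [0.6364, 0.186, 0.016]]
scene 914 [[351.0, 236.0], [273.0, 274.0], [253.0, 258.0], [331.0, 223.0]]
[[0.6409, 0.1832, 0.016], [0.5933, -0.0815, 0.016], [0.5116, -0.0696, 0.016], [0.5614, 0.1965, 0.016]]
```

```bash
cat >> h.py <<'E'
import json
from scipy.spatial.transform import Slerp
J0=np.array([0.5695,0.034,0]); YAW=-0.178
Rb=Ro.from_euler('z',YAW).as_matrix()
def B(x,y,z): return J0+Rb@np.array([x,y,z])/1000.
def Rot(*cols): return Ro.from_matrix(np.array(cols).T)
def plan(P,R,n,show=True,start=None):
    o=observe()
    p0=np.array(o['tool_pos']); r0=Ro.from_euler('xyz',o['tool_rot'])
    if start: p0,r0=start
    sl=Slerp([0,1],Ro.concatenate([r0,R])); rows=[]
    for i in range(n):
        a,b=sl(i/n),sl((i+1)/n); d=(P-p0)/n
        rows.append({"offset":[int(round(x)) for x in a.inv().apply(d)*1000],"rotation":[round(x,3) for x in (a.inv()*b).as_rotvec()]})
    if show: print('dist',np.linalg.norm(P-p0)/n*1000,'rot',np.linalg.norm((r0.inv()*R).as_rotvec())/n); print(json.dumps(rows))
    return rows
bx=Rb[:,0];by=Rb[:,1];ez=np.array([0,0,1.])
def look(D=0.28,th=np.radians(50),c=None):
    c=B(0,-21,114) if c is None else c
    z=np.sin(th)*bx-np.cos(th)*ez; x=-np.cos(th)*bx-np.sin(th)*ez
    v=-0.2581*x+0.9661*z
    cam=c-D*v
    return cam-0.0695*x+0.0924*z, Rot(x,by,z)
E
python3 - <<'E'
from h import *
P,R=look(); print(P); 
plan(P,R,15)
E
```

```text
[0.4297477  0.03780487 0.2263652 ]
dist 34.64482955979831 rot 0.0593416817316577
[{"offset": [-26, -23, 4], "rotation": [-0.005, -0.058, -0.011]}, {"offset": [-25, -23, 6], "rotation": [-0.005, -0.058, -0.011]}, {"offset": [-25, -23, 7], "rotation": [-0.005, -0.058, -0.011]}, {"offset": [-24, -24, 8], "rotation": [-0.005, -0.058, -0.011]}, {"offset": [-23, -24, 10], "rotation": [-0.005, -0.058, -0.011]}, {"offset": [-22, -24, 11], "rotation": [-0.005, -0.058, -0.011]}, {"offset": [-21, -24, 12], "rotation": [-0.005, -0.058, -0.011]}, {"offset": [-20, -25, 13], "rotation": [-0.005, -0.058, -0.011]}, {"offset": [-19, -25, 14], "rotation": [-0.005, -0.058, -0.011]}, {"offset": [-18, -25, 15], "rotation": [-0.005, -0.058, -0.011]}, {"offset": [-17, -26, 16], "rotation": [-0.005, -0.058, -0.011]}, {"offset": [-16, -26, 17], "rotation": [-0.005, -0.058, -0.011]}, {"offset": [-15, -26, 17], "rotation": [-0.005, -0.058, -0.011]}, {"offset": [-13, -26, 18], "rotation": [-0.005, -0.058, -0.011]}, {"offset": [-12, -27, 19], "rotation": [-0.005, -0.058, -0.011]}]
```

Call:
{"op": "apply_moves", "data": {"motion": [{"offset": [-26, -23, 4], "rotation": [-0.005, -0.058, -0.011]}, {"offset": [-25, -23, 6], "rotation": [-0.005, -0.058, -0.011]}, {"offset": [-25, -23, 7], "rotation": [-0.005, -0.058, -0.011]}, {"offset": [-24, -24, 8], "rotation": [-0.005, -0.058, -0.011]}, {"offset": [-23, -24, 10], "rotation": [-0.005, -0.058, -0.011]}, {"offset": [-22, -24, 11], "rotation": [-0.005, -0.058, -0.011]}, {"offset": [-21, -24, 12], "rotation": [-0.005, -0.058, -0.011]}, {"offset": [-20, -25, 13], "rotation": [-0.005, -0.058, -0.011]}, {"offset": [-19, -25, 14], "rotation": [-0.005, -0.058, -0.011]}, {"offset": [-18, -25, 15], "rotation": [-0.005, -0.058, -0.011]}, {"offset": [-17, -26, 16], "rotation": [-0.005, -0.058, -0.011]}, {"offset": [-16, -26, 17], "rotation": [-0.005, -0.058, -0.011]}]}}

```text
time: 2.55
tool_pos: [0.3857, 0.1194, 0.2517]
tool_rot: [3.111, 0.707, 2.924]
contact_force: [1.9, -0.3, 0.9]
opening: 0.0916
```

Run:
```python
from h import *
P,R=look(); print(P,observe()['qpos']); 
plan(P,R,7)
```

```text
[0.4297477  0.03780487 0.2263652 ] [ 0.2926888   0.0046288   2.28671636 -0.99697553  0.35290171 -0.20466292]
dist 13.738465534735312 rot 0.02403178103760622
[{"offset": [-4, -10, 8], "rotation": [0.0, -0.024, -0.004]}, {"offset": [-4, -10, 8], "rotation": [0.0, -0.024, -0.004]}, {"offset": [-4, -10, 8], "rotation": [0.0, -0.024, -0.004]}, {"offset": [-4, -10, 8], "rotation": [0.0, -0.024, -0.004]}, {"offset": [-3, -10, 8], "rotation": [0.0, -0.024, -0.004]}, {"offset": [-3, -10, 9], "rotation": [0.0, -0.024, -0.004]}, {"offset": [-3, -10, 9], "rotation": [0.0, -0.024, -0.004]}]
```

Run:
```python
from h import *
w=read_camera('wrist'); save(w,'w1')
```

```text
(no output)
```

View pics/w1.png

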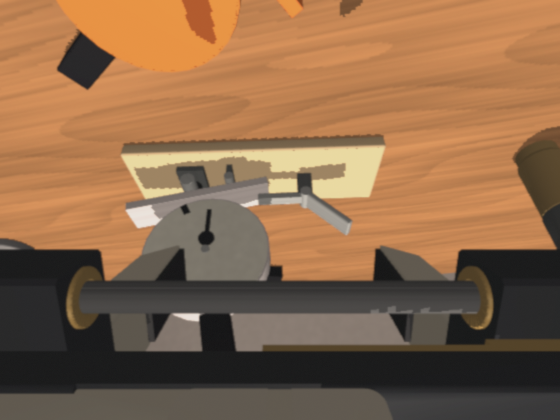

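The wrist view shows the dial upside down: hub at (206,238), pointer tip at about (209,211) and the index bar at about (184,208). I enlarge it to measure.

```bash
cat >> h.py <<'E'
def wristcam(w,o):
    T=np.eye(4); T[:3,:3]=Ro.from_euler('xyz',o['tool_rot']).as_matrix(); T[:3,3]=o['tool_pos']
    M=T@w['tool_from_camera']; w=dict(w); w['R']=M[:3,:3].T; w['t']=-M[:3,:3].T@M[:3,3]; return w
def onface(p,uv,x=-12):
    o,d=ray(p,uv); a=Rb.T@(o-J0); b=Rb.T@d; s=(x/1000-a[0])/b[0]; return (a+s*b)*1000
E
python3 - <<'E'
from h import *
np.set_printoptions(precision=2,suppress=True)
o=observe(); w=wristcam(read_camera('wrist'),o)
img=w['img'][:,:,::-1]; c=cv2.resize(img[190:290,130:290],None,fx=5,fy=5,interpolation=cv2.INTER_CUBIC); cv2.imwrite('pics/w1c.png',cv2.rotate(c,cv2.ROTATE_180))
for n in ['pointer_tip','index_mark','gauge','gauge_grip','lever_pivot','stud_axis']:
    for r in tip_of(n,w)[:2]: 
        L=r['location'];print(n,L,r['score'],'board',Rb.T@(L-J0)*1000)
print('c',proj(w,B(-12,-21,114)),'stud',proj(w,B(-28,-45,37)),'corners',[proj(w,B(x,y,16)) for x in(-45,45) for y in(-115,165)])
E
```

```text
pointer_tip [0.5693, 0.0151, 0.0686] 0.59 board [  3.15 -18.64  68.6 ]
index_mark [0.5642, -0.0072, 0.0636] 0.44 board [  2.08 -41.49  63.6 ]
gauge [0.5643, 0.001, 0.0449] 0.86 board [  0.73 -33.4   44.9 ]
gauge_grip [0.5705, 0.0309, 0.2062] 0.91 board [  1.53  -2.87 206.2 ]
gauge_grip [0.4051, -0.0371, 0.01] 0.79 board [-149.21  -99.09   10.  ]
lever_pivot [0.5836, 0.1156, 0.0431] 0.57 board [-0.57 82.81 43.1 ]
stud_axis [0.5652, -0.008, 0.0324] 0.78 board [  3.2 -42.1  32.4]
c [213.04 246.7 ] stud [193.52 175.3 ] corners [array([125.16, 151.79]), array([394.83, 141.29]), array([153.52, 202.53]), array([377.41, 194.27])]
```

View pics/w1c.png

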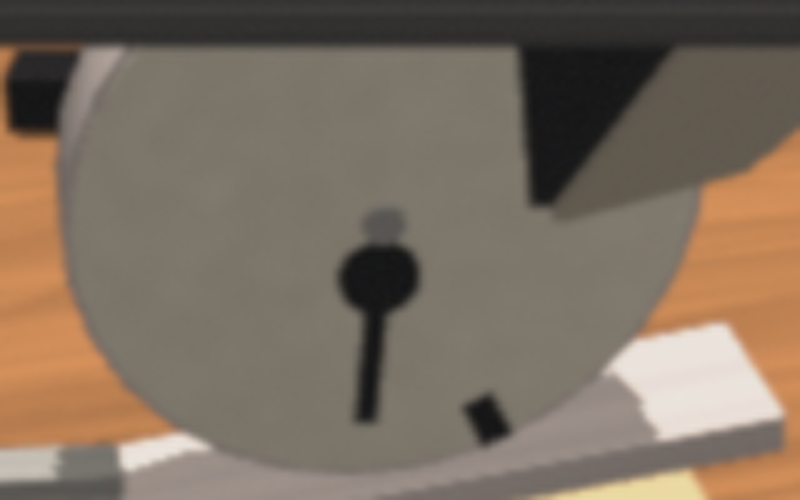

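Run:
```python
from h import *
np.set_printoptions(precision=2,suppress=True)
o=observe(); w=wristcam(read_camera('wrist'),o)
def un(cx,cy): return (130+(799-cx+.5)/5-.5,190+(499-cy+.5)/5-.5)
H=[onface(w,un(*c),-12.) for c in [(385,225),(379,278),(366,420),(488,418),(480,400),(496,436)]]
for h in H: print(h, h-H[0], np.hypot(*(h-H[0])[1:]), np.arctan2((h-H[0])[1],-(h-H[0])[2]))
# plumb through tip
```

```text
[-12.   -11.04 111.38] [0. 0. 0.] 0.0 3.141592653589793
[-12.   -10.91  99.45] [  0.     0.13 -11.94] 11.936024234109187 0.010879782013288833
[-12.   -11.18  64.98] [  0.    -0.14 -46.4 ] 46.40124679721824 -0.002990060998646615
[-12.   -36.67  64.75] [  0.   -25.63 -46.64] 53.213872487977355 -0.5025244426360429
[-12.   -34.45  69.39] [  0.   -23.41 -41.99] 48.07415342152397 -0.5085179188206637
[-12.   -38.92  60.04] [  0.   -27.89 -51.35] 58.43005210721059 -0.49752141753368434
```

Run:
```python
from h import *
np.set_printoptions(precision=4,suppress=True)
o=observe(); w=wristcam(read_camera('wrist'),o); print(o['tool_pos'],o['tool_rot'],o['qvel'],o['time'])
print(proj(w,B(-12,-21,114)),onface(w,proj(w,B(-12,-21,114))), w['camera_matrix'])
```

```text
[0.3868 0.1218 0.2537] [3.1149 0.7101 2.9322] [-0.0035  0.0023  0.0025 -0.0011 -0.0025 -0.0016] 3.0
[201.7889 247.1442] [-12. -21. 114.] [[349.9464   0.     279.2548]
 [  0.     349.9464 212.5486]
 [  0.       0.       1.    ]]
```

The arm was still settling between those pictures, so I measure again in the settled pose.

Run:
```python
from h import *
o=observe(); w=wristcam(read_camera('wrist'),o); np.savez('w2.npz',**{k:w[k] for k in('R','t','camera_matrix')}); print(observe()['tool_pos'])
img=w['img'][:,:,::-1]; c=cv2.resize(img[190:290,120:280],None,fx=5,fy=5,interpolation=cv2.INTER_CUBIC); cv2.imwrite('pics/w2c.png',cv2.rotate(c,cv2.ROTATE_180))
for n in ['pointer_tip','index_mark','gauge','gauge_grip','lever_pivot','lever_tail','stud_axis','rest_bar']:
    for r in tip_of(n,w)[:1]: 
        L=r['location'];print(n,L,r['score'],'board',Rb.T@(L-J0)*1000)
```

```text
[0.38682829 0.12155058 0.25360517]
pointer_tip [0.5678, 0.0134, 0.0678] 0.92 board [  1.97432787 -20.57552015  67.8       ]
index_mark [0.561, -0.0098, 0.0631] 0.65 board [ -0.61040318 -44.61297354  63.1       ]
gauge [0.5633, 0.0003, 0.0455] 0.77 board [ -0.13506512 -34.2653142   45.5       ]
gauge_grip [0.5687, 0.0306, 0.2068] 0.76 board [-1.85350628e-01 -3.48792849e+00  2.06800000e+02]
lever_pivot [0.5836, 0.1141, 0.0429] 0.71 board [-0.30541154 81.33097026 42.9       ]
lever_tail [0.592, 0.1602, 0.088] 0.75 board [ -0.20066986 128.18989715  88.        ]
stud_axis [0.5626, -0.0071, 0.0335] 0.55 board [  0.48625034 -41.67233567  33.5       ]
rest_bar [0.624, 0.376, -0.0076] 0.74 board [ -6.91615479 346.24617948  -7.6       ]
```

View pics/w2c.png

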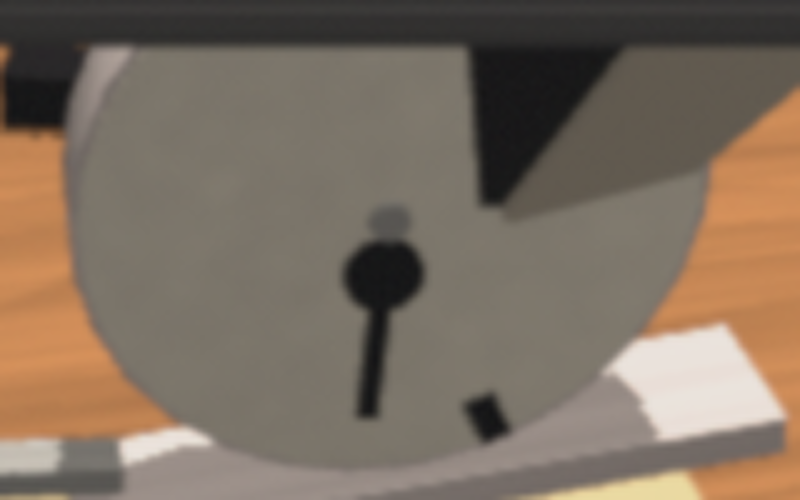

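Run:
```python
from h import *
np.set_printoptions(precision=2,suppress=True)
w=np.load('w2.npz')
def un(cx,cy): return (120+(799-cx+.5)/5-.5,190+(499-cy+.5)/5-.5)
H=[onface(w,un(*c),-12.) for c in [(390,222),(384,274),(368,416),(488,418),(480,400),(496,436)]]
for h in H: print(h, h-H[0], np.hypot(*(h-H[0])[1:]), np.arctan2((h-H[0])[1],-(h-H[0])[2]))
# next: press approach
R=Rot(np.cross(-bx,-ez)*-1,bx,-ez)
R=Rot(np.cross(bx,-ez),bx,-ez); print(R.as_matrix())
print(B(0,113,0))
plan(B(0,113,160+66),R,14)
```

```text
[-12.   -21.75 111.55] [0. 0. 0.] 0.0 3.141592653589793
[-12.   -21.81  99.86] [  0.    -0.06 -11.7 ] 11.695703250984584 -0.005016679018098521
[-12.   -22.06  65.46] [  0.    -0.31 -46.09] 46.08886084525264 -0.006761794939456955
[-12.   -47.26  64.22] [  0.   -25.51 -47.33] 53.771571783708175 -0.49430761588740996
[-12.   -44.96  68.87] [  0.   -23.21 -42.68] 48.5865254909432 -0.4980223620030494
[-12.   -49.59  59.5 ] [  0.   -27.85 -52.05] 59.03282893907484 -0.49120565404572714
[[ 0.18  0.98  0.  ]
 [ 0.98 -0.18 -0.  ]
 [-0.    0.   -1.  ]]
[0.59 0.15 0.  ]
dist 14.699255914885102 rot 0.11926999974269183
[{"offset": [-9, 5, 11], "rotation": [0.04, 0.039, 0.105]}, {"offset": [-9, 6, 10], "rotation": [0.04, 0.039, 0.105]}, {"offset": [-9, 7, 9], "rotation": [0.04, 0.039, 0.105]}, {"offset": [-8, 8, 9], "rotation": [0.04, 0.039, 0.105]}, {"offset": [-8, 10, 8], "rotation": [0.04, 0.039, 0.105]}, {"offset": [-7, 11, 7], "rotation": [0.04, 0.039, 0.105]}, {"offset": [-6, 12, 7], "rotation": [0.04, 0.039, 0.105]}, {"offset": [-5, 12, 6], "rotation": [0.04, 0.039, 0.105]}, {"offset": [-4, 13, 5], "rotation": [0.04, 0.039, 0.105]}, {"offset": [-3, 14, 5], "rotation": [0.04, 0.039, 0.105]}, {"offset": [-1, 14, 4], "rotation": [0.04, 0.039, 0.105]}, {"offset": [0, 14, 3], "rotation": [0.04, 0.039, 0.105]}, {"offset": [2, 14, 3], "rotation": [0.04, 0.039, 0.105]}, {"offset": [3, 14, 2], "rotation": [0.04, 0.039, 0.105]}]
```

Pointer and mark are about 0.49 rad apart, with radii of 46.1 and 53.8 mm as given. Since the pointer is at about -0.2, the index is about 0.29. Next is the lever: fingers closed, jaws along board x so the body clears the dial.

Run:
```python
from h import *
R=Rot(np.cross(bx,-ez),bx,-ez)
plan(B(0,115,275),R,15)
```

```text
dist 13.710210055236505 rot 0.11131866642651238
[{"offset": [-11, 4, 7], "rotation": [0.038, 0.036, 0.098]}, {"offset": [-10, 6, 7], "rotation": [0.038, 0.036, 0.098]}, {"offset": [-10, 7, 6], "rotation": [0.038, 0.036, 0.098]}, {"offset": [-10, 8, 6], "rotation": [0.038, 0.036, 0.098]}, {"offset": [-9, 9, 5], "rotation": [0.038, 0.036, 0.098]}, {"offset": [-8, 10, 4], "rotation": [0.038, 0.036, 0.098]}, {"offset": [-7, 11, 4], "rotation": [0.038, 0.036, 0.098]}, {"offset": [-6, 12, 3], "rotation": [0.038, 0.036, 0.098]}, {"offset": [-5, 13, 2], "rotation": [0.038, 0.036, 0.098]}, {"offset": [-4, 13, 2], "rotation": [0.038, 0.036, 0.098]}, {"offset": [-3, 13, 1], "rotation": [0.038, 0.036, 0.098]}, {"offset": [-1, 14, 0], "rotation": [0.038, 0.036, 0.098]}, {"offset": [0, 14, 0], "rotation": [0.038, 0.036, 0.098]}, {"offset": [1, 14, -1], "rotation": [0.038, 0.036, 0.098]}, {"offset": [3, 13, -1], "rotation": [0.038, 0.036, 0.098]}]
```

Call:
{"op": "apply_moves", "data": {"motion": [{"offset": [-11, 4, 7], "rotation": [0.038, 0.036, 0.098]}, {"offset": [-10, 6, 7], "rotation": [0.038, 0.036, 0.098]}, {"offset": [-10, 7, 6], "rotation": [0.038, 0.036, 0.098]}, {"offset": [-10, 8, 6], "rotation": [0.038, 0.036, 0.098]}, {"offset": [-9, 9, 5], "rotation": [0.038, 0.036, 0.098]}, {"offset": [-8, 10, 4], "rotation": [0.038, 0.036, 0.098]}, {"offset": [-7, 11, 4], "rotation": [0.038, 0.036, 0.098]}, {"offset": [-6, 12, 3], "rotation": [0.038, 0.036, 0.098]}, {"offset": [-5, 13, 2], "rotation": [0.038, 0.036, 0.098]}, {"offset": [-4, 13, 2], "rotation": [0.038, 0.036, 0.098]}, {"offset": [-3, 13, 1], "rotation": [0.038, 0.036, 0.098]}, {"offset": [-1, 14, 0], "rotation": [0.038, 0.036, 0.098]}], "grip": 1}}

```text
time: 4.5
tool_pos: [0.552, 0.139, 0.2664]
tool_rot: [3.073, 0.104, 1.637]
contact_force: [0.7, -0.2, -0.6]
opening: 0.0168
```

Run:
```python
from h import *
R=Rot(np.cross(bx,-ez),bx,-ez)
print(observe()['qpos'])
plan(B(0,115,250),R,9)
```

```text
[ 0.16101748  0.42435069  1.47711303 -0.11858188  1.18371161  0.13256357]
dist 4.672971395081657 rot 0.030833723933744433
[{"offset": [1, 4, 2], "rotation": [0.009, 0.011, 0.028]}, {"offset": [1, 4, 2], "rotation": [0.009, 0.011, 0.028]}, {"offset": [1, 4, 2], "rotation": [0.009, 0.011, 0.028]}, {"offset": [1, 4, 2], "rotation": [0.009, 0.011, 0.028]}, {"offset": [1, 4, 2], "rotation": [0.009, 0.011, 0.028]}, {"offset": [1, 4, 2], "rotation": [0.009, 0.011, 0.028]}, {"offset": [1, 4, 2], "rotation": [0.009, 0.011, 0.028]}, {"offset": [1, 4, 2], "rotation": [0.009, 0.011, 0.028]}, {"offset": [2, 4, 2], "rotation": [0.009, 0.011, 0.028]}]
```

Call:
{"op": "apply_moves", "data": {"motion": [{"offset": [2, 8, 3], "rotation": [0.018, 0.022, 0.056]}, {"offset": [2, 8, 3], "rotation": [0.018, 0.022, 0.056]}, {"offset": [2, 8, 3], "rotation": [0.018, 0.022, 0.056]}, {"offset": [2, 8, 3], "rotation": [0.018, 0.022, 0.056]}, {"offset": [2, 8, 3], "rotation": [0.018, 0.022, 0.056]}, {"offset": [0, 0, 0], "rotation": [0, 0, 0]}, {"offset": [0, 0, 0], "rotation": [0, 0, 0]}]}}

```text
time: 5.08
tool_pos: [0.599, 0.1441, 0.2491]
tool_rot: [-3.124, -0.021, 1.338]
contact_force: [0.6, 0.2, 0.2]
opening: 0.0003
```

Run:
```python
from h import *
R=Rot(np.cross(bx,-ez),bx,-ez)
o=observe(); print(o['qpos'], (Rb.T@(o['tool_pos']-J0)*1000).round(1))
plan(B(0,115,166),R,6)
s=read_camera('scene'); cv2.imwrite('pics/s3.png',cv2.resize(s['img'][120:290,220:400,::-1],None,fx=3.5,fy=3.5,interpolation=2))
```

```text
[0.10132318 0.54609454 1.3168236  0.02619574 1.28873868 0.32612569] [  9.5 113.6 249.1]
dist 13.94982292118428 rot 0.010099740137478632
[{"offset": [0, -1, 14], "rotation": [-0.003, -0.003, -0.009]}, {"offset": [0, -1, 14], "rotation": [-0.003, -0.003, -0.009]}, {"offset": [0, -1, 14], "rotation": [-0.003, -0.003, -0.009]}, {"offset": [0, -1, 14], "rotation": [-0.003, -0.003, -0.009]}, {"offset": [0, -2, 14], "rotation": [-0.003, -0.003, -0.009]}, {"offset": [0, -2, 14], "rotation": [-0.003, -0.003, -0.009]}]
```

View pics/s3.png

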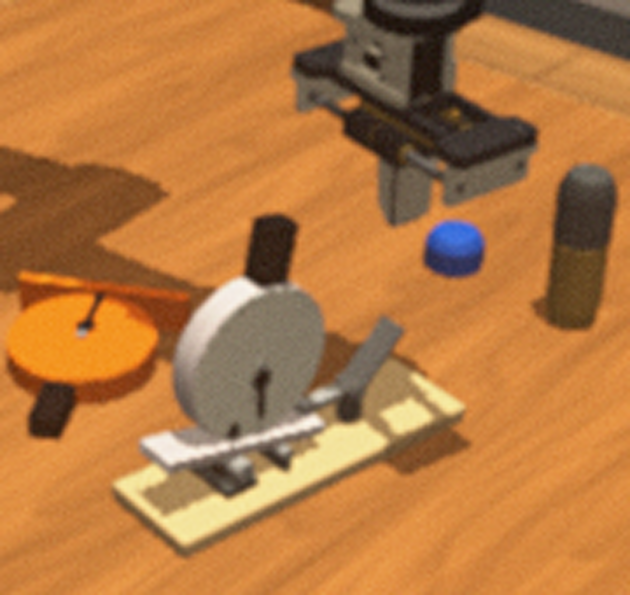

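Closed fingers hang over the paddle, at crop (405,200) above (385,340). I descend now.

Call:
{"op": "apply_moves", "data": {"motion": [{"offset": [0, -2, 14], "rotation": [-0.003, -0.003, -0.009]}, {"offset": [0, -2, 14], "rotation": [-0.003, -0.003, -0.009]}, {"offset": [0, -2, 14], "rotation": [-0.003, -0.003, -0.009]}, {"offset": [0, -2, 14], "rotation": [-0.003, -0.003, -0.009]}, {"offset": [0, -1, 14], "rotation": [-0.003, -0.003, -0.009]}, {"offset": [0, 0, 10], "rotation": [0, 0, 0]}, {"offset": [0, 0, 10], "rotation": [0, 0, 0]}, {"offset": [0, 0, 10], "rotation": [0, 0, 0]}, {"offset": [0, 0, 10], "rotation": [0, 0, 0]}]}}

```text
time: 5.88
tool_pos: [0.588, 0.1495, 0.1411]
tool_rot: [3.13, -0.005, 1.401]
contact_force: [0.7, -0.3, 2.0]
opening: 0.0012
```

Call:
{"op": "apply_moves", "data": {"motion": [{"offset": [0, 0, 8], "rotation": [0, 0, 0]}, {"offset": [0, 0, 8], "rotation": [0, 0, 0]}, {"offset": [0, 0, 6], "rotation": [0, 0, 0]}, {"offset": [0, 0, 4], "rotation": [0, 0, 0]}]}}

```text
time: 6.22
tool_pos: [0.5889, 0.1497, 0.1133]
tool_rot: [3.128, -0.005, 1.401]
contact_force: [-14.6, -1.2, 47.9]
opening: 0.0006
```

Call:
{"op": "apply_moves", "data": {"motion": [{"offset": [0, 0, -2], "rotation": [0, 0, 0]}, {"offset": [0, 0, -1], "rotation": [0, 0, 0]}, {"offset": [0, 0, 0], "rotation": [0, 0, 0]}]}}

```text
time: 6.47
tool_pos: [0.5891, 0.1493, 0.1166]
tool_rot: [3.128, -0.005, 1.401]
contact_force: [-0.2, -0.1, 0.9]
opening: 0.0008
```

Run:
```python
from h import *
s=read_camera('scene'); cv2.imwrite('pics/s4.png',cv2.resize(s['img'][120:290,220:400,::-1],None,fx=3.5,fy=3.5,interpolation=2))
print(observe()['contact_force'])
```

```text
[ 0.16578322 -0.39511962  0.02093742]
```

View pics/s4.png

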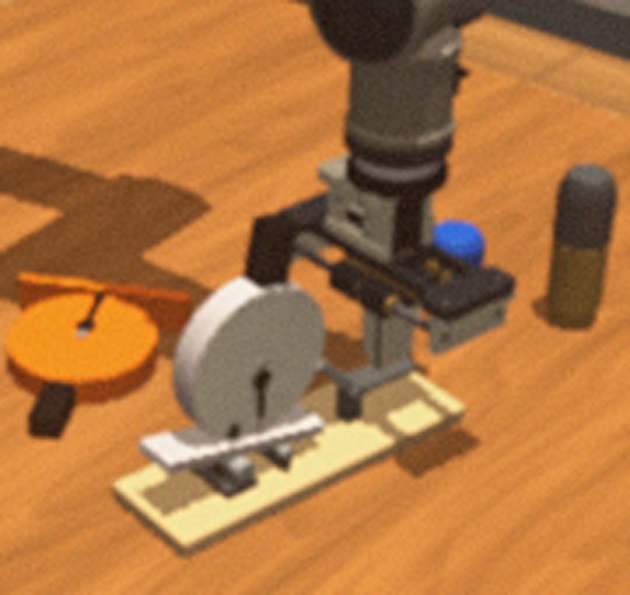

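The crop shows the paddle level, the finger raised at (330,370) and the gauge unmoved. I lift, then move to the pre-grasp pose.

Call:
{"op": "apply_moves", "data": {"motion": [{"offset": [0, 0, -20], "rotation": [0, 0, 0]}, {"offset": [0, 0, -40], "rotation": [0, 0, 0]}, {"offset": [0, 0, -40], "rotation": [0, 0, 0]}, {"offset": [0, 0, -40], "rotation": [0, 0, 0]}, {"offset": [0, 0, -40], "rotation": [0, 0, 0]}, {"offset": [0, 0, -20], "rotation": [0, 0, 0]}]}}

```text
time: 7.02
tool_pos: [0.5838, 0.1476, 0.3142]
tool_rot: [-3.135, 0.002, 1.4]
contact_force: [1.5, -0.3, 0.0]
opening: 0.0006
```

```bash
cat >> h.py <<'E'
def gpose(roll,grip,back=47):
    # tool pose gripping gauge at given roll; grip in board mm
    n=-np.sin(roll)*by+np.cos(roll)*ez; y=np.cos(roll)*by+np.sin(roll)*ez
    return B(*grip)+back/1000*n, Rot(-bx,y,-n)
E
python3 - <<'E'
from h import *
P,R=gpose(-.2,(0,-3.2,205),47+75)
o=observe(); print(o['qpos'],P)
plan(P,R,14)
E
```

```text
[ 1.20573412e-01  4.75299176e-01  1.25490809e+00 -2.57006372e-04
  1.41809384e+00  2.91466207e-01] [0.57322496 0.05470526 0.32456812]
dist 6.721257227093791 rot 0.11234621941228289
[{"offset": [-7, 0, -1], "rotation": [0.011, -0.011, -0.111]}, {"offset": [-7, 0, -1], "rotation": [0.011, -0.011, -0.111]}, {"offset": [-7, -1, -1], "rotation": [0.011, -0.011, -0.111]}, {"offset": [-6, -2, 0], "rotation": [0.011, -0.011, -0.111]}, {"offset": [-6, -3, 0], "rotation": [0.011, -0.011, -0.111]}, {"offset": [-6, -3, 0], "rotation": [0.011, -0.011, -0.111]}, {"offset": [-5, -4, 0], "rotation": [0.011, -0.011, -0.111]}, {"offset": [-5, -4, 0], "rotation": [0.011, -0.011, -0.111]}, {"offset": [-5, -5, 0], "rotation": [0.011, -0.011, -0.111]}, {"offset": [-4, -5, 0], "rotation": [0.011, -0.011, -0.111]}, {"offset": [-3, -6, 0], "rotation": [0.011, -0.011, -0.111]}, {"offset": [-3, -6, 0], "rotation": [0.011, -0.011, -0.111]}, {"offset": [-2, -6, 0], "rotation": [0.011, -0.011, -0.111]}, {"offset": [-1, -7, 1], "rotation": [0.011, -0.011, -0.111]}]
```

Call:
{"op": "apply_moves", "data": {"motion": [{"offset": [-7, 0, -1], "rotation": [0.011, -0.011, -0.111]}, {"offset": [-7, 0, -1], "rotation": [0.011, -0.011, -0.111]}, {"offset": [-7, -1, -1], "rotation": [0.011, -0.011, -0.111]}, {"offset": [-6, -2, 0], "rotation": [0.011, -0.011, -0.111]}, {"offset": [-6, -3, 0], "rotation": [0.011, -0.011, -0.111]}, {"offset": [-6, -3, 0], "rotation": [0.011, -0.011, -0.111]}, {"offset": [-5, -4, 0], "rotation": [0.011, -0.011, -0.111]}, {"offset": [-5, -4, 0], "rotation": [0.011, -0.011, -0.111]}, {"offset": [-5, -5, 0], "rotation": [0.011, -0.011, -0.111]}, {"offset": [-4, -5, 0], "rotation": [0.011, -0.011, -0.111]}, {"offset": [-3, -6, 0], "rotation": [0.011, -0.011, -0.111]}, {"offset": [-3, -6, 0], "rotation": [0.011, -0.011, -0.111]}], "grip": 0}}

```text
time: 8.02
tool_pos: [0.5784, 0.0639, 0.3275]
tool_rot: [-2.962, 0.015, 2.799]
contact_force: [-0.3, -0.9, -0.4]
opening: 0.0757
```

Run:
```python
from h import *
P,R=gpose(-.2,(0,-3.2,205),47+75)
o=observe(); print(o['qpos'],P)
plan(P,R,5)
```

```text
[ 0.0526744   0.4620068   1.2514903  -0.17185384  1.48485596 -1.15406035] [0.57322496 0.05470526 0.32456812]
dist 2.192069508916654 rot 0.03337363318690934
[{"offset": [0, -2, 1], "rotation": [0.004, -0.003, -0.033]}, {"offset": [0, -2, 1], "rotation": [0.004, -0.003, -0.033]}, {"offset": [0, -2, 1], "rotation": [0.004, -0.003, -0.033]}, {"offset": [1, -2, 1], "rotation": [0.004, -0.003, -0.033]}, {"offset": [1, -2, 1], "rotation": [0.004, -0.003, -0.033]}]
```

Call:
{"op": "apply_moves", "data": {"motion": [{"offset": [0, -2, 1], "rotation": [0.004, -0.003, -0.033]}, {"offset": [0, -2, 1], "rotation": [0.004, -0.003, -0.033]}, {"offset": [0, -2, 1], "rotation": [0.004, -0.003, -0.033]}, {"offset": [1, -2, 1], "rotation": [0.004, -0.003, -0.033]}, {"offset": [1, -2, 1], "rotation": [0.004, -0.003, -0.033]}, {"offset": [0, 0, 0], "rotation": [0, 0, 0]}, {"offset": [0, 0, 0], "rotation": [0, 0, 0]}]}}

```text
time: 8.6
tool_pos: [0.5732, 0.0516, 0.321]
tool_rot: [-2.938, -0.007, 2.976]
contact_force: [0.5, 0.7, 0.3]
opening: 0.0915
```

Run:
```python
from h import *
np.set_printoptions(precision=2,suppress=True)
o=observe(); w=read_camera('wrist'); ww=wristcam(w,o); save(w,'w5'); s=read_camera('scene'); t=read_camera('top')
for nm,q in (('w',w),('s',s),('t',t)):
  for n in ['gauge_grip','lever_pivot','gauge','lever_tail']:
    print(nm,n,[(Rb.T@(np.array(r['location'])-J0)*1000,round(r['score'],2)) for r in tip_of(n,q)[:4] if abs((Rb.T@(np.array(r['location'])-J0))[0])<.02])
g=ww
print('handle top centre expected', proj(g,B(0,-3.2+17*.199,205+17*.98)), 'tool z',o['tool_pos'])
plan(*gpose(-.2,(0,-3.2,205),47),5)
cv2.imwrite('pics/s5.png',cv2.resize(s['img'][120:290,220:400,::-1],None,fx=3.5,fy=3.5,interpolation=2))
```

```text
w gauge_grip [(array([ -0.17,  -4.7 , 205.  ]), 0.86)]
w lever_pivot [(array([-4.84, 83.97, 41.3 ]), 0.85)]
w gauge [(array([ -1.37, -32.46,  45.1 ]), 0.64)]
w lever_tail [(array([ -3.62, 143.22,  42.  ]), 0.77)]
s gauge_grip [(array([  0.28,  -1.57, 204.1 ]), 0.77)]
s lever_pivot [(array([-2.93, 82.38, 46.  ]), 0.73), (array([ -1.81, 142.23,  45.1 ]), 0.6)]
s gauge [(array([  2.04, -35.6 ,  38.3 ]), 0.87)]
s lever_tail [(array([  0.4 , 145.17,  44.  ]), 0.75)]
t gauge_grip [(array([  3.84,  -6.12, 206.9 ]), 0.78)]
t lever_pivot [(array([ 0.28, 86.01, 44.7 ]), 0.66)]
t gauge [(array([ -0.46, -33.  ,  42.6 ]), 0.9)]
t lever_tail [(array([  1.13, 145.09,  43.4 ]), 0.57)]
handle top centre expected [285.05 242.28] tool z [0.57 0.05 0.32]
dist 14.267049679010237 rot 0.003103129612762534
[{"offset": [0, 1, 14], "rotation": [-0.001, -0.001, 0.003]}, {"offset": [0, 1, 14], "rotation": [-0.001, -0.001, 0.003]}, {"offset": [0, 1, 14], "rotation": [-0.001, -0.001, 0.003]}, {"offset": [0, 0, 14], "rotation": [-0.001, -0.001, 0.003]}, {"offset": [0, 0, 14], "rotation": [-0.001, -0.001, 0.003]}]
```

View pics/w5.png

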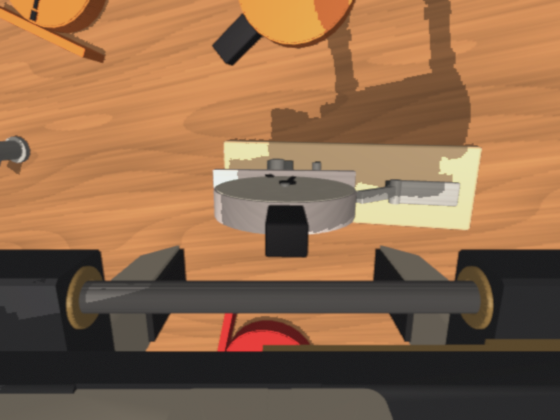

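View pics/s5.png

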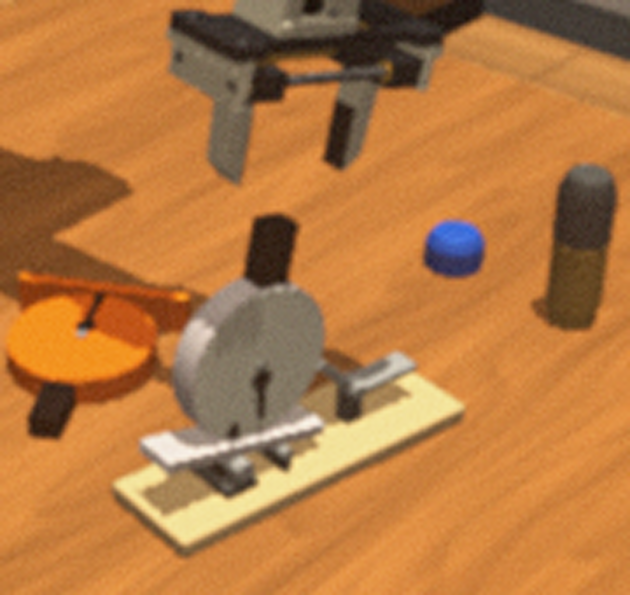

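The lever has stayed over: its tail is at about 44 mm and the pivot at 45 mm. The handle's end is at wrist (286,245), where I predicted (285,242). I descend and grip.

Call:
{"op": "apply_moves", "data": {"motion": [{"offset": [0, 1, 14], "rotation": [-0.001, -0.001, 0.003]}, {"offset": [0, 1, 14], "rotation": [-0.001, -0.001, 0.003]}, {"offset": [0, 1, 14], "rotation": [-0.001, -0.001, 0.003]}, {"offset": [0, 0, 14], "rotation": [-0.001, -0.001, 0.003]}, {"offset": [0, 0, 12], "rotation": [-0.001, -0.001, 0.003]}, {"offset": [0, 0, 0], "rotation": [0, 0, 0]}, {"offset": [0, 0, 0], "rotation": [0, 0, 0]}]}}

```text
time: 9.93
tool_pos: [0.5717, 0.0409, 0.253]
tool_rot: [-2.944, 0.005, 2.963]
contact_force: [0.6, 0.8, 0.6]
opening: 0.0915
```

Run:
```python
from h import *
plan(*gpose(-.2,(0,-3.2,205),47),2)
o=observe();print(o['contact_force'],(Rb.T@(o['tool_pos']-J0)*1000).round(1))
```

```text
dist 1.2173471684685047 rot 0.0026343798066309648
[{"offset": [0, 0, 1], "rotation": [0.001, 0.002, -0.001]}, {"offset": [0, 0, 1], "rotation": [0.001, 0.002, -0.001]}]
[0.55426492 0.75205385 0.58028732] [  1.    7.2 253. ]
```

Call:
{"op": "apply_moves", "data": {"motion": [{"offset": [0, 0, 0], "rotation": [0, 0, 0]}, {"offset": [0, 0, 0], "rotation": [0, 0, 0]}, {"offset": [0, 0, 0], "rotation": [0, 0, 0]}, {"offset": [0, 0, 0], "rotation": [0, 0, 0]}, {"offset": [0, 0, 0], "rotation": [0, 0, 0]}, {"offset": [0, 0, 0], "rotation": [0, 0, 0]}, {"offset": [0, 0, 0], "rotation": [0, 0, 0]}, {"offset": [0, 0, 0], "rotation": [0, 0, 0]}], "grip": 1, "grip_force": 30}}

```text
time: 10.6
tool_pos: [0.5732, 0.0416, 0.257]
tool_rot: [-2.945, 0.011, 2.964]
contact_force: [0.1, -0.5, -0.9]
opening: 0.0429
```

Call:
{"op": "apply_moves", "data": {"motion": [{"offset": [0, 0, 2], "rotation": [0, 0, 0]}, {"offset": [0, 0, 1], "rotation": [0, 0, 0]}, {"offset": [0, 0, 0], "rotation": [0, 0, 0]}, {"offset": [0, 0, 0], "rotation": [0, 0, 0]}]}}

```text
time: 10.93
tool_pos: [0.5732, 0.041, 0.2539]
tool_rot: [-2.945, 0.011, 2.964]
contact_force: [0.3, 0.3, 1.7]
opening: 0.0256
```

The handle is gripped with the opening at 25.6 mm. Next I plan the rocking path: rolling on the stud with a sink of about 2.5 mm.

```bash
cat >> h.py <<'E'
def Tof(P,R):
    T=np.eye(4);T[:3,:3]=R.as_matrix() if hasattr(R,'as_matrix') else R;T[:3,3]=P;return T
def Ttool():
    o=observe(); return Tof(o['tool_pos'],Ro.from_euler('xyz',o['tool_rot']))
def Tg(phi,d):
    n=np.array([0,-np.sin(phi),np.cos(phi)]); y=np.array([0,np.cos(phi),np.sin(phi)])
    s=-8-8*(phi+.2); org=np.array([0,-45,37.-d])+8*n-s*y
    return Tof(B(*org),Rb@Ro.from_euler('x',phi).as_matrix())
def rock(wps):
    G=np.load('gt.npy'); T=Ttool(); rows=[]
    for phi,d in wps:
        Tn=Tg(phi,d)@G; D=np.linalg.inv(T)@Tn
        rows.append({"offset":[round(x*1000,1) for x in D[:3,3]],"rotation":[round(x,3) for x in Ro.from_matrix(D[:3,:3]).as_rotvec()]}); T=Tn
    print(json.dumps(rows))
def est():
    G=np.load('gt.npy'); T=Rb.T@(Ttool()@np.linalg.inv(G))[:3,:3]; e=Ro.from_matrix(T).as_euler('xyz'); 
    Tgm=Ttool()@np.linalg.inv(G); phi=e[0]; org=Rb.T@(Tgm[:3,3]-J0)*1000
    n=np.array([-np.sin(phi),np.cos(phi)]); v=np.array([-45,37.])-org[1:]  # stud from origin
    # underside line height over stud: sink = 8 + dist along n reversed
    print('phi',round(phi,3),'rpy',e.round(3),'org',org.round(1),'sink est', round((8+v@n)/np.cos(phi),2),'F',observe()['contact_force'].round(1))
E
python3 - <<'E'
from h import *
T=Ttool(); np.save('gt.npy',np.linalg.inv(Tg(-.2,0))@T); est()
s=read_camera('scene'); cv2.imwrite('pics/s6.png',cv2.resize(s['img'][120:290,220:400,::-1],None,fx=3.5,fy=3.5,interpolation=2))
est()
rock([(-.2,1.2),(-.19,2.5),(-.16,2.5),(-.13,2.5),(-.1,2.5),(-.07,2.5)])
E
```

```text
phi -0.2 rpy [-0.2  0.   0. ] org [ -0.  -35.6  43.3] sink est 0.0 F [0.3 0.3 1.7]
phi -0.2 rpy [-0.2  0.   0. ] org [ -0.  -35.5  43.3] sink est -0.03 F [0.2 0.7 0.5]
[{"offset": [0.0, 0.2, 1.2], "rotation": [0.0, -0.0, 0.0]}, {"offset": [0.0, -1.9, 1.2], "rotation": [-0.01, 0.0, 0.0]}, {"offset": [-0.0, -6.5, -0.2], "rotation": [-0.03, 0.0, 0.0]}, {"offset": [-0.0, -6.5, -0.2], "rotation": [-0.03, 0.0, 0.0]}, {"offset": [-0.0, -6.5, -0.2], "rotation": [-0.03, 0.0, 0.0]}, {"offset": [-0.0, -6.5, -0.2], "rotation": [-0.03, 0.0, 0.0]}]
```

View pics/s6.png

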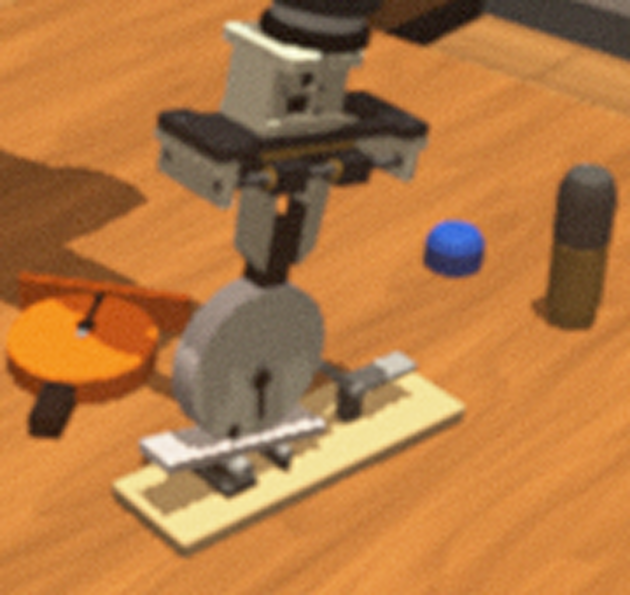

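The fingers hold the handle squarely and the gauge is still seated. I start rocking gently.

Call:
{"op": "apply_moves", "data": {"motion": [{"offset": [0, -2, 0.4], "rotation": [-0.01, 0, 0]}, {"offset": [0, -4.3, 0.4], "rotation": [-0.02, 0, 0]}, {"offset": [0, -4.3, 0.4], "rotation": [-0.02, 0, 0]}, {"offset": [0, -4.3, 0.4], "rotation": [-0.02, 0, 0]}, {"offset": [0, -4.3, 0.4], "rotation": [-0.02, 0, 0]}]}}

```text
time: 11.4
tool_pos: [0.5696, 0.021, 0.2554]
tool_rot: [-3.042, 0.012, 2.966]
contact_force: [-0.5, 0.1, 2.5]
opening: 0.0261
```

Run:
```python
from h import *
est();rock([(-.1,2.5),(-.07,2.5),(-.04,2.5),(-.01,2.5)])
```

```text
phi -0.103 rpy [-0.103 -0.001  0.003] org [  0.2 -35.3  41.6] sink est 2.47 F [-0.5  0.1  2.5]
[{"offset": [-0.0, -0.8, -0.0], "rotation": [-0.003, 0.001, 0.003]}, {"offset": [-0.0, -6.5, -0.2], "rotation": [-0.03, 0.0, 0.0]}, {"offset": [-0.0, -6.5, -0.2], "rotation": [-0.03, 0.0, 0.0]}, {"offset": [-0.0, -6.5, -0.2], "rotation": [-0.03, 0.0, 0.0]}]
```

Force (+2.5 N) and estimated sink (2.5 mm) agree with the spring law. I continue.

Call:
{"op": "apply_moves", "data": {"motion": [{"offset": [0, -6.5, -0.2], "rotation": [-0.03, 0, 0]}, {"offset": [0, -6.5, -0.2], "rotation": [-0.03, 0, 0]}, {"offset": [0, -6.5, -0.2], "rotation": [-0.03, 0, 0]}, {"offset": [0, -6.5, -0.2], "rotation": [-0.03, 0, 0]}, {"offset": [0, -6.5, -0.2], "rotation": [-0.03, 0, 0]}, {"offset": [0, -6.5, -0.2], "rotation": [-0.03, 0, 0]}]}}

```text
time: 11.9
tool_pos: [0.5614, -0.0211, 0.259]
tool_rot: [3.042, 0.015, 2.962]
contact_force: [-1.0, 1.3, 0.4]
opening: 0.0258
```

Run:
```python
from h import *
est();rock([(.1,3),(.13,3),(.16,3),(.19,3),(.22,3),(.24,3),(.26,3),(.275,3),(.285,3),(.29,3)])
```

```text
phi 0.096 rpy [ 0.096 -0.004  0.002] org [  0.2 -35.4  45. ] sink est 1.01 F [-1.   1.3  0.4]
[{"offset": [-0.6, -1.1, 2.0], "rotation": [-0.004, 0.004, 0.002]}, {"offset": [-0.0, -6.5, -0.3], "rotation": [-0.03, 0.0, 0.0]}, {"offset": [-0.0, -6.5, -0.3], "rotation": [-0.03, 0.0, 0.0]}, {"offset": [-0.0, -6.5, -0.3], "rotation": [-0.03, 0.0, 0.0]}, {"offset": [-0.0, -6.5, -0.3], "rotation": [-0.03, 0.0, 0.0]}, {"offset": [-0.0, -4.3, -0.2], "rotation": [-0.02, 0.0, 0.0]}, {"offset": [-0.0, -4.3, -0.2], "rotation": [-0.02, 0.0, 0.0]}, {"offset": [-0.0, -3.2, -0.2], "rotation": [-0.015, 0.0, 0.0]}, {"offset": [-0.0, -2.2, -0.1], "rotation": [-0.01, 0.0, 0.0]}, {"offset": [-0.0, -1.1, -0.1], "rotation": [-0.005, 0.0, 0.0]}]
```

Call:
{"op": "apply_moves", "data": {"motion": [{"offset": [0, -4, 2], "rotation": [-0.015, 0, 0]}, {"offset": [0, -6.5, 0.4], "rotation": [-0.03, 0, 0]}, {"offset": [0, -6.5, 0.2], "rotation": [-0.03, 0, 0]}, {"offset": [0, -6.5, 0.1], "rotation": [-0.03, 0, 0]}, {"offset": [0, -6.5, 0.1], "rotation": [-0.03, 0, 0]}]}}

```text
time: 12.32
tool_pos: [0.5552, -0.0529, 0.2527]
tool_rot: [2.894, 0.018, 2.958]
contact_force: [-0.6, -0.1, 2.7]
opening: 0.0258
```

Run:
```python
from h import *
est();rock([(.26,3),(.28,3),(.29,3)])
```

```text
phi 0.244 rpy [ 0.244 -0.008 -0.001] org [  0.7 -36.5  44. ] sink est 3.4 F [-0.6 -0.1  2.7]
[{"offset": [-1.1, -2.6, -0.5], "rotation": [-0.016, 0.008, 0.002]}, {"offset": [-0.0, -4.3, -0.2], "rotation": [-0.02, 0.0, 0.0]}, {"offset": [-0.0, -2.2, -0.1], "rotation": [-0.01, 0.0, 0.0]}]
```

Call:
{"op": "apply_moves", "data": {"motion": [{"offset": [-0.6, -2.6, -0.2], "rotation": [-0.014, 0.004, 0]}, {"offset": [-0.4, -3.6, 0], "rotation": [-0.016, 0.004, 0]}, {"offset": [0, -2, 0], "rotation": [-0.01, 0, 0]}, {"offset": [0, 0, 0], "rotation": [0, 0, 0]}, {"offset": [0, 0, 0], "rotation": [0, 0, 0]}, {"offset": [0, 0, 0], "rotation": [0, 0, 0]}, {"offset": [0, 0, 0], "rotation": [0, 0, 0]}]}}

```text
time: 12.9
tool_pos: [0.5547, -0.0632, 0.2508]
tool_rot: [2.85, 0.011, 2.957]
contact_force: [-0.7, -0.3, 1.7]
opening: 0.0256
```

Run:
```python
from h import *
np.set_printoptions(precision=2,suppress=True)
est()
s=read_camera('scene'); w=read_camera('wrist'); save(w,'w7')
np.savez('s7.npz',**{k:s[k] for k in('R','t','camera_matrix')})
cv2.imwrite('pics/s7.png',cv2.resize(s['img'][170:260,240:350,::-1],None,fx=6,fy=6,interpolation=2))
for n in ['pointer_tip','index_mark','gauge_grip','lever_tail','gauge']:
  print(n,[(Rb.T@(np.array(r['location'])-J0)*1000,round(r['score'],2)) for r in tip_of(n,s)[:4] if abs((Rb.T@(np.array(r['location'])-J0))[0])<.02])
est()
```

```text
phi 0.289 rpy [ 0.29 -0.   -0.  ] org [  0.6 -37.5  44.6] sink est 3.02 F [-0.7 -0.3  1.7]
pointer_tip [(array([ -1.74, -61.48,  66.5 ]), 0.4)]
index_mark [(array([ 0.81,  0.04, 30.8 ]), 0.16)]
gauge_grip [(array([  2.53, -85.81, 202.  ]), 0.6)]
lever_tail [(array([ -0.75, 146.48,  42.7 ]), 0.71)]
gauge [(array([  2.32, -34.94,  42.  ]), 0.96)]
phi 0.289 rpy [ 0.29 -0.   -0.  ] org [  0.6 -37.5  44.6] sink est 3.01 F [-0.4  0.1  1.2]
```

View pics/s7.png

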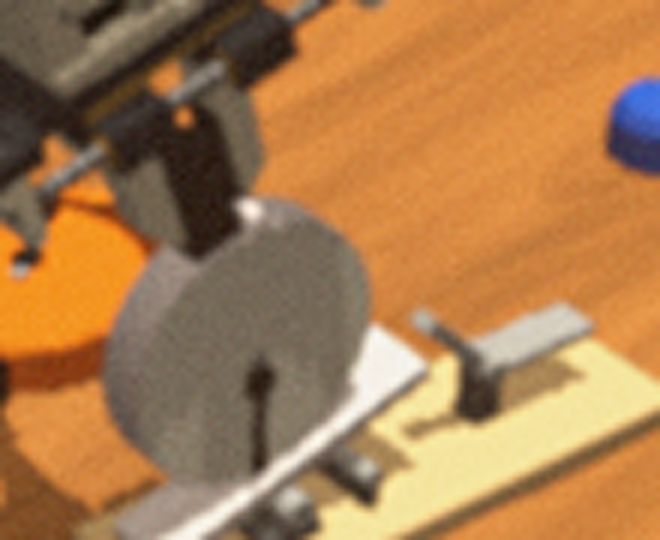

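View pics/w7.png

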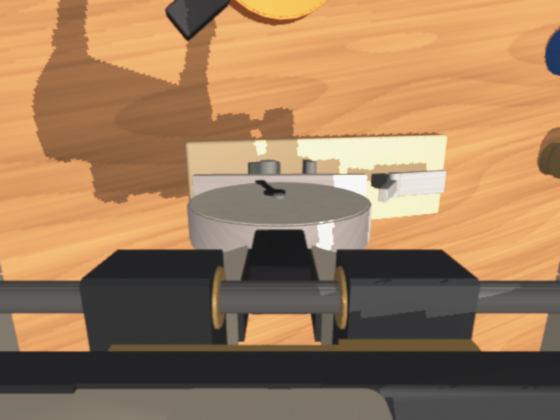

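In the scene crop the needle at (260,420) runs into the mark at about (262,465). In the wrist view the mark at (262,184) continues the needle. I measure both enlarged.

Run:
```python
import cv2
w=cv2.imread('pics/w7.png'); cv2.imwrite('pics/w7c.png',cv2.resize(w[170:210,235:305],None,fx=11,fy=11,interpolation=2))
s=cv2.imread('pics/s7.png'); cv2.imwrite('pics/s7c.png',cv2.resize(s[330:490,180:340],None,fx=3.7,fy=3.7,interpolation=2))
```

```text
(no output)
```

View pics/w7c.png

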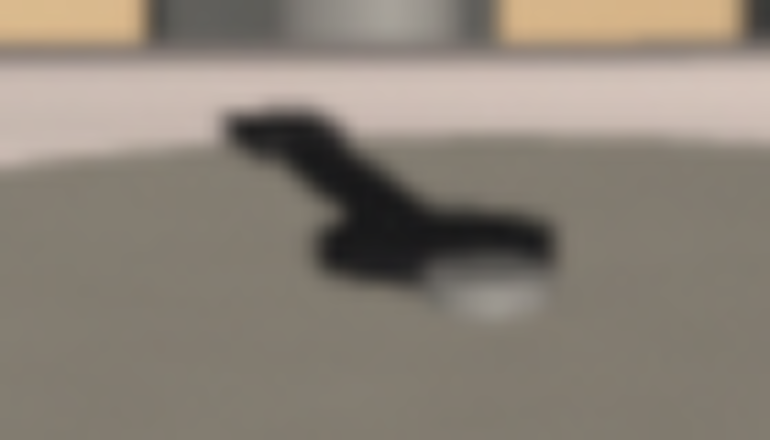

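View pics/s7c.png

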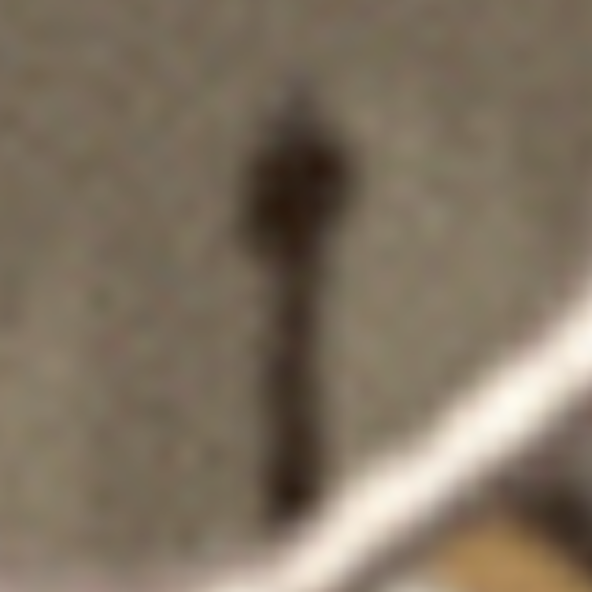

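Both views put the needle on the mark, offset about 0.01–0.02 rad. I make a last stability check, then hand in.

Run:
```python
from h import *
est()
for i in range(5): read_camera('top')
est(); o=observe(); print(o['time'],o['opening'],abs(o['qvel']).max())
print(hand_in())
```

```text
phi 0.289 rpy [ 0.289 -0.001 -0.002] org [  0.6 -37.5  44.6] sink est 3.01 F [-0.4  0.1  1.2]
phi 0.289 rpy [ 0.289 -0.001 -0.003] org [  0.6 -37.5  44.5] sink est 3.04 F [-0.6 -0.2  1.1]
13.5 0.02607794577630372 0.002275549732692371
the job is handed in; nothing more can be done
None
```

I swung the keeper lever over with closed fingers, then gripped the gauge by its handle and rocked it on the stud to the index mark. I handed in at 13.5 s, still holding it there; no verdict was reported.

What the last checks showed:
- **Pointer and index:** I estimate the gauge roll at 0.289 rad and had measured the index at about 0.29 rad. The enlarged scene and wrist crops show the needle overlapping the mark, about 0.01–0.02 rad off by eye.
- **Stud:** the spring is sunk about 3.0 mm by my estimate. The push is about 4.5 N by the force sensor and about 5.9 N by the spring law. They differ a little, but both are well above 0.5 N and short of bottoming.
- **Squareness and rest:** the tool's yaw error is about 0.003 rad, and the gauge's +y side is raised clear of the low rest.
- **Lever:** the paddle is level, with its tail at 43–44 mm against the pivot at 45.5 mm.
- **Stillness and bystanders:** the arm held steady over the last five pictures. The arm never went near the microphone, stand foot, elbow or cap.

Some things did not go cleanly:
- **Stop force:** the push on the lever stop peaked near 48 N through the fingertips before I eased off.
- **First dial measurement:** I took it while the arm was still settling, so I repeated it.
- **Network check:** the network found no usable index mark in the final scene picture, so that check rests on the crops and the arm pose.

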